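Clamp a badge in the press with the edge thumbwheel

ROBOT

A 6-joint arm with a two-finger parallel gripper is mounted at the origin on the work surface. World frame = base frame: x ahead of the robot, y to its left, z up, the work surface at z = 0. Lengths are in mm, angles in rad, forces in N, time in s.
With the tool pointing down it reaches from about 275 to 750 mm from the base axis. Payload 10.2 kg.
Tool frame: the origin (TCP) lies between the finger pads; the fingertips stand 17 mm ahead of it and the grasp point (between the pads) lies 2 mm behind it; z points along the fingers, y is the line along which they close (so a half turn about z gives the same grasp; the last joint's range is limited). The gripper opens to 85 mm and grips with 20 to 120 N. Pads are 22 mm wide; open, the fingers measure 114 mm over their backs; the gripper's body (76 mm by 85 mm) begins 54 mm behind the grasp point. The pads swing forward as they close: fully open they stand 13 mm farther back than shut.
Start: joints at [0.894, 0.313, 1.498, -0, 1.331, -0.223], TCP at [230.165, 471.864, 248.294] pointing down, gripper open.
Joint ranges: [-2.94, 2.94], [-0.97, 2.17], [0.19, 2.56], [-1.23, 4.37], [0.02, 3.11], [-2.88, 2.88]. Speed limits (rad/s): [2.39, 2.39, 3.01, 3.14, 3.14, 3.14].

INTERFACE

Orientations are given as a unit quaternion [w, x, y, z].
In Python, from rig import * gives the robot as it stands.
- The arm moves only by the tool step_arm, never from a script. Its argument "commands" is text: rows parted by semicolons, each of 7 numbers parted by spaces: the opening, from 0 (shut) to 1 (fully open), then the shift along the tool's x, y, z in cm, then the turn, a rotation vector about the tool's x, y, z in rad. In form: hand x y z rx ry rz; .... A call has 1 to 20 rows; each row is the pose to reach, as a shift and turn from the pose commanded when the call began, along the tool's axes at that moment; what a row does not reach only later rows make up. A row lasts 1/12 s, in which the tool goes at most 41.7 mm and 7.16 degrees, less where a joint would pass 70% of its speed; a pose out of reach is approached as far as the arm can. A call with a gripper value outside its range is refused whole. The fingers move at their own pace and stop on an object; "newtons" is the grip in N (left out, the last holds). Time passes only in rows, so rows that repeat a pose let the fingers close. It gives the time, the measured TCP pose, the force, the opening and the grip force at its end, in the units of the state.
- sense(): the state, without advancing time (a new reading comes with each control period).
- capture(name): name is "side" or "top" or "wrist"; returns the picture (420x560x3 uint8, red, green, blue); there is no depth.
- camera_model(name): a dict with "mtx" (3x3 intrinsics, pixels), "k1" (the pictures are not rectified: a ray, as slopes to the right and down, at radius r is drawn at 1 + k1 r^2 times it, then the intrinsics apply), "eye" and "rotation" of the camera in the world. Camera axes: x right, y down, z forward; pixel columns grow to the right and rows downward; lengths in mm; the calibration is good to about 2 mm. A picture is of the moment at which its call begins: read the wrist's pose just before it. camera_model takes no time and is no camera call; for the wrist camera it gives the pose at the moment of the call.
- finish_job(): hands the job in; it is judged then, once.
Trained networks look in the newest picture that a camera, given by its name, has taken for a name from the list of things; names that differ only in an ending like _2 or _b are one class to them, and where a whole thing is asked for, a point or a joint stands for the part that bears it (a point fixed in the world has none). Each returns a list of dicts, best first, with "score" (0 to 1); they miss things now and then, are a little off and sometimes report something else, mostly with a low value. They report only what shows in the picture. A call takes as long as a camera call. They do not tell look-alikes from the thing itself.
- search_frame(camera, label): "rect" ([centre column, centre row, width, height] in pixels, round what is visible of it).
- trace(camera, label): "mask" (420x560 bool, what is visible of it) and "rect" ([centre column, centre row, width, height] in pixels, round what is visible of it).
- spot_point(camera, label): "xy" ([column, row] in pixels: a listed point, or the origin of a listed thing).
The state is a dict: "time_s": time; "joints": joint angles; "dq": joint speeds; "tau": joint torques, N m; "eef_pos": TCP position; "ee_rot": TCP orientation; "force": force on the tool from outside, world axes, zero at the start; "wrist_torque": the same for the moment, N m; "grip_width": opening from 0.0 (shut) to 1.0 (fully open); "grip_force": force on a finger pad.
Only numpy, scipy, OpenCV 4.12 (cv2) and the standard library are available. Lean on these libraries where they do the work, as an engineer would, in place of code of your own. Each camera call takes 0.05 s, during which the arm holds its last target. There are 200 camera calls.

TASK

Get the badge ready for pressing: first slide the steel badge disc along the wooden bed of the small yellow badge press, between the guides and under the head, until it sits fully home against the yellow column. Then roll the ribbed thumbwheel on top of the press with a fingertip, its top away from the badge, stroke after stroke, until it will turn no further and the rubber pad holds the badge down. The wheel sits on a delicate sprung axle: never push on the yellow press or its wheel with more than 18 N, leave the things around it where they are, and finish with your hand off everything.

Things in the scene. Friction and masses are not known exactly. Their poses are not given: they have to be found in the camera images.
- bed: the fixed wooden bed of the badge press, 260 (x) x 130 (y) x 15 mm high, with two steel guides on it. Origin: centre of the underside, on the table. x points from the open mouth (nearer the robot) to the yellow press at the back, z up; 'bed axes' below means these.
- press: the yellow press standing on the bed, fixed to it: column and head in one. Origin and axes exactly as the bed's. The column, 60 mm wide, spans x=49 to 123 mm; its top (deck) is 58 mm above the table, its front face stops the badge. The thumbwheel belongs to it.
- mouth (a point): point on the bed (15 mm above the table) in the middle of the open mouth of the guides, at x=-66 mm of the bed; bed axes. The two steel guides, 7 mm high, 10 mm thick and 66 mm apart, run straight from here to the column, parallel to x. The bed in front of this point is bare.
- nest (a point): point on the bed (15 mm above the table), at x=20 mm of the bed, where the badge's centre lies when it is home, under the pad and 29 mm from the column; bed axes
- head (a point): point on the deck (58 mm above the table) straight above the nest; bed axes. The head, 46 mm wide, overhangs the bed from the column to 20 mm in front of this point, from 36 to 58 mm above the table. An 8 mm steel ram pin stands here, 10 to 18 mm above the deck, and sinks nearly flush as the pad goes down.
- slot (a point): point on the deck (58 mm above the table) in the middle of the thumbwheel's slot, 66 mm behind the nest; bed axes. The wheel (44 mm diameter, 14 mm wide, black, grey ribs, axis along y) pokes out here, highest straight above this point: 8 to 15 mm above the deck, different each time and not given, so feel for it. Axle sprung downward: 6 N/mm, 5 mm of travel.
- thumbwheel (a joint): wheel angle, rad: 0 = pad raised (starts 0 to 0.6), 4.0 = end stop, pad down. Grows as the wheel's top rolls to the bed's +x; 22 mm of rim is 1 rad. Stays where left. It takes 3.6 to 4.5 N along the rim, so 6 to 10 N of downward push, or the finger slips. The pad sinks 4 mm per rad, meets the badge at 1.4 to 3.1 rad, then presses on it by a soft spring.
- pad (a joint): how far the pad's own soft spring is squeezed, m: 0 while the pad hangs free, 0.0035 to 0.0105 when the wheel is at its end stop over a badge that is home. The pad is a round black rubber disc 30 mm wide under the head, over the nest, 12 to 22 mm above the bed at the start. Pad and wheel share the sprung axle block, so the pad dips with the wheel while that is pressed.
- badge_center (a point): centre of the badge, a loose steel disc of 58 mm diameter and 9 mm thick with a paper face (about 60 g), lying flat on the bed in the mouth of the guides, 2 to 6 mm clear of each; the point is half-way up (4.5 mm above the bed)
- glue_jar: bystander: a closed jar 56 mm wide, 75 mm high, beside the press; origin at its underside
- tape_roll: bystander: a clear tape roll 90 mm wide, 22 mm high lying flat beside the press; origin at its underside
- badge_tray: bystander: a white open tray 120 x 90 x 30 mm beside the press; origin at its underside
Mind the look-alikes: they are no part of the job. There is more than one size of the part that bears badge_center; the job needs the middle-sized.

How it is judged:
By the outcome, as a careful person would: the job done as asked, in the order asked, and still so for the second after the job is handed in, with the robot touching nothing.
It also fails if it takes over 61 s, if anything falls off the work surface, if the arm or the gripper's body presses on something with over 40 N, if the wrist force passes 120 N, or if a joint passes its speed limit or range.

## Working session

There is one attempt and no reset: what is moved stays moved. The work goes in short steps, Python scripts to look and compute and a tool call to move; the robot and the scene stay as the last step left them, time stands still between calls to the robot, and variables do not carry over. Pictures are saved under pics/ and viewed, at most 10 in all, crops included, and the job is handed in when it is done.

Besides the shell and the picture viewer there is one more tool, called after "Emit:" by a JSON object that holds its "method" and its "body". step_arm: Moves the arm, as the interface text tells. Its arguments: {"type":"object","properties":{"commands":{"type":"string"},"newtons":{"type":"number"}},"required":["commands"]}

```bash
mkdir -p pics; cat > h.py <<'E'
from rig import *
import numpy as np, cv2
def snap(n,f):
    im=capture(n); cv2.imwrite('pics/'+f,cv2.cvtColor(im,cv2.COLOR_RGB2BGR)); return im
def ray(cam,px):
    m=camera_model(cam);K=np.array(m['mtx'],float)
    d=np.array([(px[0]-K[0,2])/K[0,0],(px[1]-K[1,2])/K[1,1]]);u=d.copy()
    for _ in range(20): u=d/(1+m['k1']*(u@u))
    return np.array(m['eye'],float),np.array(m['rotation'],float)@np.array([u[0],u[1],1])
def onz(cam,px,z):
    e,r=ray(cam,px); return e+r*(z-e[2])/r[2]
def proj(cam,p):
    m=camera_model(cam);K=np.array(m['mtx'],float)
    c=np.array(m['rotation']).T@(np.array(p,float)-np.array(m['eye']));u=c[:2]/c[2];u=u*(1+m['k1']*(u@u))
    return np.array([K[0,0]*u[0]+K[0,2],K[1,1]*u[1]+K[1,2]])
E
python3 - <<'E'
from h import *
a=snap('top','top1.png');b=snap('side','side1.png')
cv2.imwrite('pics/both1.png',cv2.resize(cv2.cvtColor(np.vstack([a,b]),cv2.COLOR_RGB2BGR),(400,600)))
z={'mouth':15,'nest':15,'head':58,'slot':58,'badge_center':19.5,'bed':0,'glue_jar':0,'tape_roll':0,'badge_tray':0}
for l in z:
    for d in spot_point('top',l)[:4]: print(l,np.round(d['score'],2),np.round(d['xy']),np.round(onz('top',d['xy'],z[l]),1))
for c in('top','side'):
    m=camera_model(c);print(c,np.round(m['eye']),np.round(m['rotation'],2).tolist())
E
```

```text
Traceback (most recent call last):
  File "h.py", line 11, in onz
    e,r=ray(cam,px); return e+r*(z-e[2])/r[2]
        ~~~^^^^^^^^
  File "h.py", line 9, in ray
    return np.array(m['eye'],float),np.array(m['rotation'],float)@np.array([u[0],u[1],1])
                                    ~~~~~~~~~~~~~~~~~~~~~~~~~~~~~^~~~~~~~~~~~~~~~~~~~~~~~
ValueError: matmul: Input operand 1 has a mismatch in its core dimension 0, with gufunc signature (n?,k),(k,m?)->(n?,m?) (size 3 is different from 4)
```

View pics/top1.png

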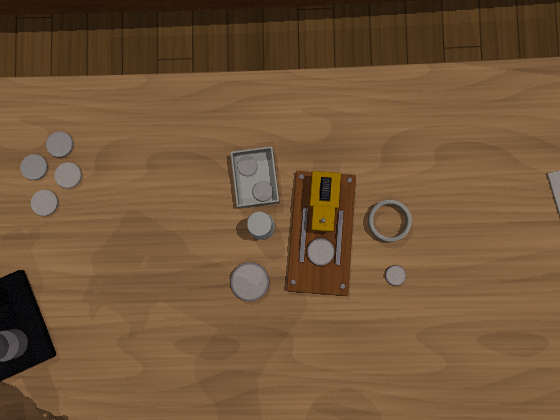

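View pics/side1.png

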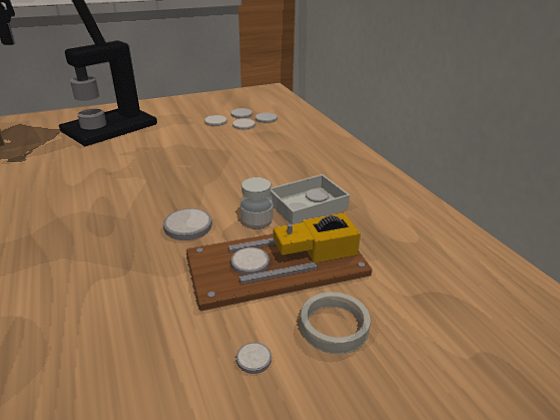

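The top view shows the bed at about (322,233) and the press at its upper end, with the head at (323,217) and the wheel slot at (325,189). Disc candidates:
- (320,251): middle-sized, in the guides' mouth. This is the one I choose.
- (249,282): large.
- (396,276): small.
- (247,165) and (262,191): in the tray.
- (60,144), (34,167), (68,175) and (44,203): spares on the left.

The jar is at (261,226) and the tape roll at (390,221). The side view agrees, with the badge at (250,260).

```bash
python3 - <<'E'
s=open('h.py').read().replace("np.array(m['rotation'],float)@","R(m)@").replace("np.array(m['rotation']).T@","R(m).T@")
s+='''
from scipy.spatial.transform import Rotation as Ro
def R(m):
    q=m['rotation']; return Ro.from_quat([q[1],q[2],q[3],q[0]]).as_matrix()
'''
open('h.py','w').write(s)
E
python3 - <<'E'
from h import *
im=snap('top','top2.png');capture('side')
z={'mouth':15,'nest':15,'head':58,'slot':58,'badge_center':19.5,'bed':0,'glue_jar':0,'tape_roll':0,'badge_tray':0}
from scipy.optimize import least_squares
obs=[]
for l in z:
  for c in('top','side'):
    for d in spot_point(c,l)[:2]:
        print(c,l,np.round(d['score'],2),np.round(d['xy']),np.round(onz(c,d['xy'],z[l]),1))
L={'mouth':(-66,15),'nest':(20,15),'head':(20,58),'slot':(86,58),'bed':(0,0)}
for l in L:
  for c in('top','side'):
    D=spot_point(c,l)
    if D and D[0]['score']>.5: obs.append((c,l,D[0]['xy']))
def f(p):
    r=[]
    for c,l,xy in obs:
        x,zz=L[l];w=[p[0]+x*np.cos(p[2]),p[1]+x*np.sin(p[2]),zz];r+=list(proj(c,w)-xy)
    return r
o=least_squares(f,[500,0,0],loss='soft_l1',x_scale=[100,100,.1]);print(np.round(o.x,3),np.round(o.fun.reshape(-1,2),1).tolist())
for c in('top','side'):
    m=camera_model(c);print(c,np.round(m['eye']),np.round(R(m),2).tolist(),m['mtx'][0])
print(sense())
cv2.imwrite('pics/crop.png',cv2.cvtColor(cv2.resize(im[130:310,220:430],None,fx=3.3,fy=3.3,interpolation=3),4))
E
```

```text
top mouth 0.69 [318. 262.] [515.3   4.9  15. ]
side mouth 0.71 [237. 265.] [517.2   1.5  15. ]
top nest 0.7 [322. 222.] [600.1  -6.5  15. ]
top nest 0.55 [387. 220.] [ 600.6 -143.8   15. ]
side nest 0.95 [286. 254.] [596.1  -4.1  15. ]
top head 0.73 [320. 220.] [ 5.986e+02 -2.000e-01  5.800e+01]
side head 0.76 [290. 235.] [597.1 -13.3  58. ]
side head 0.7 [288. 251.] [578.7 -48.   58. ]
top slot 0.74 [324. 188.] [665.5 -11.3  58. ]
side slot 0.83 [330. 226.] [662.8 -16.3  58. ]
side slot 0.46 [275. 264.] [550.9 -66.3  58. ]
top badge_center 0.77 [248. 282.] [476.6 154.3  19.5]
top badge_center 0.72 [321. 252.] [534.4  -3.1  19.5]
side badge_center 0.91 [255. 355.] [ 482.2 -169.3   19.5]
side badge_center 0.66 [188. 221.] [477.7 138.1  19.5]
top bed 0.81 [321. 234.] [575.6  -3.8   0. ]
top bed 0.71 [320. 260.] [ 5.18e+02 -4.00e-01  0.00e+00]
side bed 0.79 [277. 267.] [578.3  -9.4   0. ]
top glue_jar 0.95 [262. 227.] [594.2 124.3   0. ]
side glue_jar 0.79 [258. 222.] [595.6 115.9   0. ]
top tape_roll 0.61 [384. 220.] [ 600.8 -142.1    0. ]
top tape_roll 0.41 [317. 263.] [512.8   5.1   
[... 688 characters left out ...]
5218047]
{'time_s': 1.65, 'joints': array([ 8.93558562e-01,  3.12916743e-01,  1.49768946e+00,  1.06892819e-05,
        1.33103281e+00, -2.23401491e-01]), 'dq': array([ 0.00136679,  0.00179307, -0.00161894,  0.00095326, -0.0011848 ,
       -0.00020031]), 'tau': array([-2.68693475e-04, -4.12164187e+01, -2.59899026e+01, -1.96909677e-04,
        5.04055733e-04, -1.19867244e-05]), 'eef_pos': array([230.18035171, 471.85342669, 248.28957708]), 'ee_rot': array([-1.47618505e-05,  2.24976976e-01,  9.74364080e-01, -1.86063807e-05]), 'force': array([-0.22017172,  0.20397177, -0.06149739]), 'wrist_torque': array([ 0.00014938, -0.04640923,  0.0186035 ]), 'grip_force': 0.0, 'grip_width': 0.998729888132401}
```

View pics/crop.png

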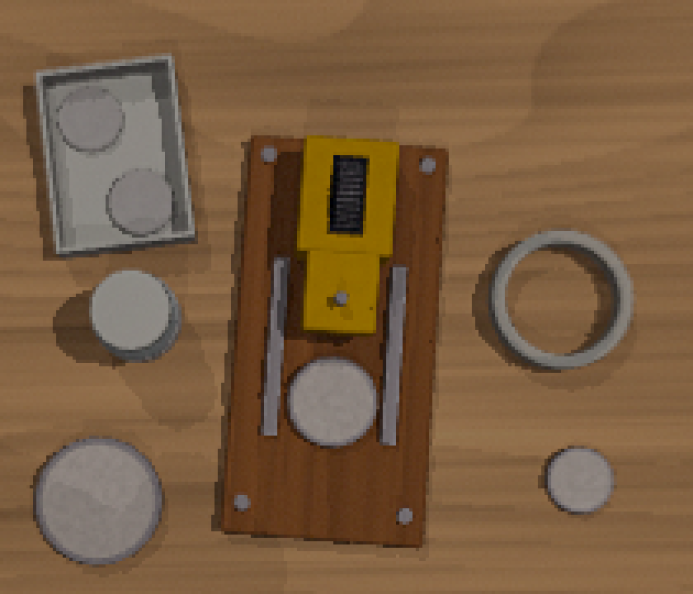

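The crop shows the chosen badge at crop (331,401), middle-sized and between the guides' front ends. The large disc (98,500) and the small one (580,480) are both outside. The bed's corners are clear, so I'll refine its pose from them.

```bash
cat >> h.py <<'E'
B0=None
def bed2w(b,x,y,z): return np.array([b[0]+x*np.cos(b[2])-y*np.sin(b[2]),b[1]+x*np.sin(b[2])+y*np.cos(b[2]),z])
def go(tip,yaw):
    "tool shift in cm and turn about z to bring shut fingertip to world tip, tool y at yaw"
    s=sense();q=s['ee_rot'];A=Ro.from_quat([q[1],q[2],q[3],q[0]])
    d=A.inv().apply(np.array(tip)+[0,0,17]-s['eef_pos'])/10
    y=np.array([np.cos(yaw),np.sin(yaw),0]);T=Ro.from_matrix(np.column_stack([np.cross(y,[0,0,-1]),y,[0,0,-1]]))
    return np.round(d,3),np.round((A.inv()*T).as_rotvec(),4)
E
python3 - <<'E'
from h import *
from scipy.optimize import least_squares
px=np.array([(219,533),(424,547),(448,149),(251,136)])/3.3+[220,130]
co=[(-130,65),(-130,-65),(130,-65),(130,65)]
f=lambda b:np.concatenate([proj('top',bed2w(b,x,y,15))-p for (x,y),p in zip(co,px)])
o=least_squares(f,[579,-4,-.1],x_scale=[100,100,.1]);b=o.x;print(b.round(3),o.fun.round(1))
capture('top');M=[d for d in trace('top','badge_center')]
for d in M: print(d['score'],np.round(d['rect'],1), onz('top',d['rect'][:2],24).round(1))
pin=onz('top',np.array([341,298])/3.3+[220,130],72);wh=onz('top',np.array([348,195])/3.3+[220,130],66)
for p in(pin,wh,onz('top',np.array([331,401])/3.3+[220,130],24)):
    d=p[:2]-b[:2];c,s=np.cos(b[2]),np.sin(b[2]);print('bed xy',(d[0]*c+d[1]*s).round(1),(-d[0]*s+d[1]*c).round(1))
print(bed2w(b,-100,0,100).round(1),go(bed2w(b,-100,0,120),b[2]+np.pi/2))
E
```

```text
[ 5.76583e+02 -5.24200e+00 -1.00000e-01] [ 0.2  0.  -0.1  0.8  0.2 -0.4 -0.4 -0.5]
0.96 [319.3 254.3  24.4  27. ] [530.1   1.4  24. ]
0.88 [252.2 282.1  40.3  36.9] [475.4 143.9  24. ]
0.76 [396.  273.8  19.7  19.6] [ 486.1 -155.9   24. ]
0.18 [256.2 177.3  47.6  61.4] [698.8 131.7  24. ]
bed xy 20.2 0.4
bed xy 85.1 0.2
bed xy -40.9 0.3
[477.1   4.8 100. ] (array([-42.669, -31.157,  11.128]), array([-0.    , -0.    , -0.3536]))
```

Emit:
{"method": "step_arm", "body": {"commands": "0 -42.7 -31.2 4 0 0 -0.354; 0 -42.7 -31.2 4 0 0 -0.354; 0 -42.7 -31.2 4 0 0 -0.354; 0 -42.7 -31.2 4 0 0 -0.354; 0 -42.7 -31.2 4 0 0 -0.354; 0 -42.7 -31.2 4 0 0 -0.354; 0 -42.7 -31.2 4 0 0 -0.354; 0 -42.7 -31.2 4 0 0 -0.354; 0 -42.7 -31.2 4 0 0 -0.354; 0 -42.7 -31.2 4 0 0 -0.354; 0 -42.7 -31.2 4 0 0 -0.354; 0 -42.7 -31.2 4 0 0 -0.354; 0 -42.7 -31.2 4 0 0 -0.354; 0 -42.7 -31.2 4 0 0 -0.354; 0 -42.7 -31.2 4 0 0 -0.354; 0 -42.7 -31.2 4 0 0 -0.354; 0 -42.7 -31.2 4 0 0 -0.354; 0 -42.7 -31.2 4 0 0 -0.354", "newtons": 40}}

```text
time_s: 3.25
eef_pos: [476.8, 5.4, 208.6]
ee_rot: [0.0, 0.049, 0.999, 0.0]
force: [0.1, 0.7, -0.5]
grip_width: -0.001
grip_force: 0.0
```

```bash
sed -i 's/^B0=None/B0=np.array([576.58,-5.24,-.1])/' h.py; python3 - <<'E'
from h import *
s=sense();print(s['time_s'],s['eef_pos'].round(2),s['ee_rot'].round(4),s['force'].round(2),s['grip_width'])
print(go(bed2w(B0,-100,0,19),B0[2]+np.pi/2))
print(R({'rotation':s['ee_rot']}).round(3).tolist())
snap('wrist','w1.png')
E
```

```text
3.25 [476.82   5.44 208.58] [2.000e-04 4.900e-02 9.988e-01 0.000e+00] [ 0.07  0.73 -0.53] -0.0012590691887796176
(array([-0.027, -0.068, 17.258]), array([0.0001, 0.0003, 0.002 ]))
[[-0.995, 0.098, 0.0], [0.098, 0.995, 0.0], [-0.0, 0.0, -1.0]]
```

View pics/w1.png

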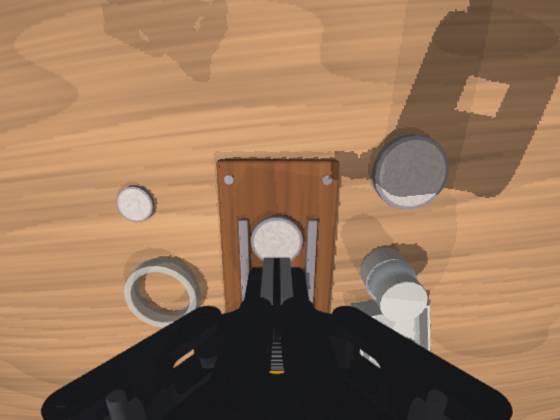

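The wrist view shows the shut fingers (col 277) in line with the badge (277,240), and clear bed in front of the mouth. I'll descend behind the badge.

Emit:
{"method": "step_arm", "body": {"commands": "0 0 -0.06 4 0 0 0; 0 0 -0.06 8 0 0 0; 0 0 -0.06 12 0 0 0; 0 0 -0.06 15 0 0 0; 0 0 -0.06 16.5 0 0 0; 0 0 -0.06 17.2 0 0 0; 0 0 -0.06 17.2 0 0 0; 0 0 -0.06 17.2 0 0 0"}}

```text
time_s: 3.97
eef_pos: [477.6, 3.9, 37.2]
ee_rot: [0.001, 0.05, 0.999, -0.0]
force: [0.4, 0.0, -0.8]
grip_width: 0.003
grip_force: 0.0
```

Emit:
{"method": "step_arm", "body": {"commands": "0 -0.8 0 0 0 0 0; 0 -1.4 0 0 0 0 0; 0 -1.8 0 0 0 0 0; 0 -2.2 0 0 0 0 0; 0 -2.7 0 0 0 0 0; 0 -3.2 0 0 0 0 0; 0 -3.7 0 0 0 0 0; 0 -4.2 0 0 0 0 0; 0 -4.7 0 0 0 0 0; 0 -5.2 0 0 0 0 0; 0 -5.7 0 0 0 0 0; 0 -6.2 0 0 0 0 0; 0 -6.6 0 0 0 0 0; 0 -6.9 0 0 0 0 0; 0 -7.1 0 0 0 0 0; 0 -7.2 0 0 0 0 0; 0 -7.2 0 0 0 0 0"}}

```text
time_s: 5.38
eef_pos: [548.9, -3.5, 36.3]
ee_rot: [0.0, 0.05, 0.999, 0.0]
force: [0.6, -0.1, 0.3]
grip_width: 0.003
grip_force: 0.0
```

```bash
python3 - <<'E'
from h import *
s=sense();print(s['time_s'],s['eef_pos'].round(2),s['force'].round(2))
i=snap('side','s2.png');cv2.imwrite('pics/s2c.png',cv2.cvtColor(cv2.resize(i[190:310,170:390],None,fx=3,fy=3,interpolation=3),4))
E
```

```text
5.3833 [548.88  -3.52  36.28] [ 0.56 -0.07  0.35]
```

View pics/s2c.png

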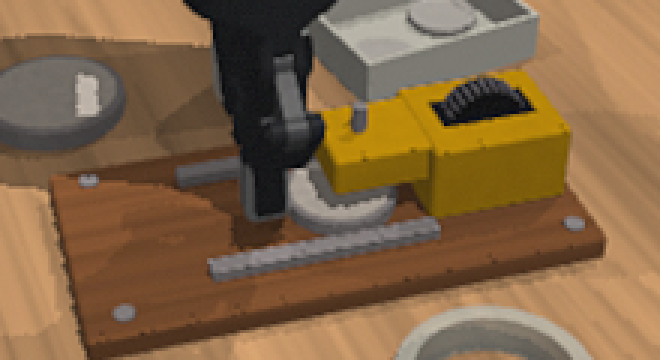

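The crop shows the badge (340,205) sliding under the head ahead of the finger, with the fingers clear of the head. I'll creep on towards the column, watching the force.

Emit:
{"method": "step_arm", "body": {"commands": "0 -0.1 0 0 0 0 0; 0 -0.2 0 0 0 0 0; 0 -0.3 0 0 0 0 0; 0 -0.4 0 0 0 0 0; 0 -0.45 0 0 0 0 0; 0 -0.5 0 0 0 0 0; 0 -0.5 0 0 0 0 0"}}

```text
time_s: 6.02
eef_pos: [553.8, -4.0, 36.3]
ee_rot: [0.0, 0.05, 0.999, -0.0]
force: [-0.6, 0.1, 0.3]
grip_width: 0.001
grip_force: 0.0
```

Emit:
{"method": "step_arm", "body": {"commands": "0 -0.05 0 0 0 0 0; 0 -0.1 0 0 0 0 0; 0 -0.1 0 0 0 0 0"}}

```text
time_s: 6.27
eef_pos: [554.8, -4.1, 36.3]
ee_rot: [0.0, 0.05, 0.999, 0.0]
force: [-0.3, 1.0, 1.0]
grip_width: -0.0
grip_force: 0.0
```

Emit:
{"method": "step_arm", "body": {"commands": "0 -0.03 0 0 0 0 0; 0 -0.06 0 0 0 0 0; 0 -0.06 0 0 0 0 0"}}

```text
time_s: 6.52
eef_pos: [555.4, -4.2, 36.3]
ee_rot: [0.0, 0.05, 0.999, -0.0]
force: [0.2, 0.0, 0.4]
grip_width: -0.0
grip_force: 0.1
```

Emit:
{"method": "step_arm", "body": {"commands": "0 -0.03 0 0 0 0 0; 0 -0.06 0 0 0 0 0; 0 -0.06 0 0 0 0 0"}}

```text
time_s: 6.77
eef_pos: [556.0, -4.2, 36.3]
ee_rot: [0.0, 0.05, 0.999, -0.0]
force: [-0.5, -0.2, 1.2]
grip_width: -0.003
grip_force: 0.1
```

Emit:
{"method": "step_arm", "body": {"commands": "0 -0.03 0 0 0 0 0; 0 -0.05 0 0 0 0 0; 0 -0.05 0 0 0 0 0"}}

```text
time_s: 7.02
eef_pos: [556.4, -4.3, 36.3]
ee_rot: [-0.0, 0.05, 0.999, -0.0]
force: [-0.4, 0.8, -0.2]
grip_width: 0.002
grip_force: 0.1
```

Emit:
{"method": "step_arm", "body": {"commands": "0 -0.03 0 0 0 0 0; 0 -0.05 0 0 0 0 0; 0 -0.05 0 0 0 0 0"}}

```text
time_s: 7.27
eef_pos: [557.0, -4.3, 36.3]
ee_rot: [0.0, 0.05, 0.999, -0.0]
force: [0.8, -0.4, -0.4]
grip_width: 0.002
grip_force: 0.1
```

Emit:
{"method": "step_arm", "body": {"commands": "0 -0.04 0 0 0 0 0; 0 -0.04 0 0 0 0 0; 0 -0.04 0 0 0 0 0"}}

```text
time_s: 7.52
eef_pos: [557.4, -4.4, 36.3]
ee_rot: [0.0, 0.05, 0.999, 0.0]
force: [0.1, 0.4, -0.7]
grip_width: 0.003
grip_force: 0.0
```

Emit:
{"method": "step_arm", "body": {"commands": "0 -0.04 0 0 0 0 0; 0 -0.04 0 0 0 0 0; 0 -0.04 0 0 0 0 0"}}

```text
time_s: 7.77
eef_pos: [557.7, -4.4, 36.3]
ee_rot: [0.0, 0.05, 0.999, -0.0]
force: [0.3, -0.6, 0.1]
grip_width: -0.002
grip_force: 0.0
```

Emit:
{"method": "step_arm", "body": {"commands": "0 -0.04 0 0 0 0 0; 0 -0.04 0 0 0 0 0; 0 -0.04 0 0 0 0 0"}}

```text
time_s: 8.02
eef_pos: [558.1, -4.5, 36.3]
ee_rot: [0.0, 0.05, 0.999, -0.0]
force: [-0.2, -0.6, -0.3]
grip_width: 0.002
grip_force: 0.0
```

Emit:
{"method": "step_arm", "body": {"commands": "0 -0.04 0 0 0 0 0; 0 -0.04 0 0 0 0 0; 0 -0.04 0 0 0 0 0"}}

```text
time_s: 8.27
eef_pos: [558.5, -4.5, 36.3]
ee_rot: [0.0, 0.05, 0.999, -0.0]
force: [0.7, 0.6, -0.3]
grip_width: -0.002
grip_force: 0.0
```

```bash
python3 - <<'E'
from h import *
s=sense();print(s['time_s'],s['eef_pos'].round(2),s['force'].round(2), go(bed2w(B0,-20,0,19.3),B0[2]+np.pi/2))
i=snap('side','s3.png');cv2.imwrite('pics/s3c.png',cv2.cvtColor(cv2.resize(i[200:300,220:380],None,fx=5,fy=5,interpolation=3),4))
E
```

```text
8.2667 [558.53  -4.5   36.3 ] [ 0.7   0.56 -0.27] (array([ 0.196,  0.107, -0.   ]), array([-0.    ,  0.    ,  0.0003]))
```

View pics/s3c.png

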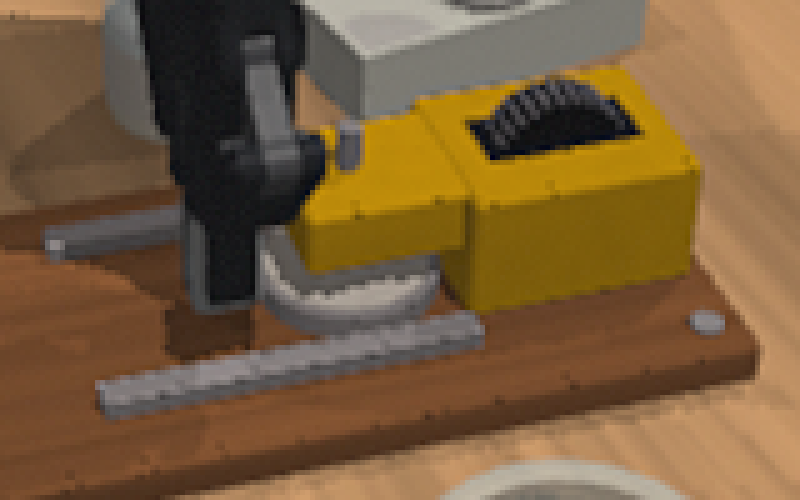

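The badge (350,290) is nearly at the column, with a small gap left at about (440,275). I'll keep creeping.

Emit:
{"method": "step_arm", "body": {"commands": "0 -0.04 0 0 0 0 0; 0 -0.04 0 0 0 0 0; 0 -0.04 0 0 0 0 0"}}

```text
time_s: 8.57
eef_pos: [558.8, -4.5, 36.3]
ee_rot: [-0.0, 0.05, 0.999, 0.0]
force: [-1.0, -0.1, 0.8]
grip_width: -0.004
grip_force: 0.4
```

Emit:
{"method": "step_arm", "body": {"commands": "0 -0.04 0 0 0 0 0; 0 -0.04 0 0 0 0 0; 0 -0.04 0 0 0 0 0"}}

```text
time_s: 8.82
eef_pos: [559.0, -4.5, 36.2]
ee_rot: [-0.0, 0.05, 0.999, 0.0]
force: [-4.2, 1.0, 1.6]
grip_width: -0.001
grip_force: 1.5
```

Emit:
{"method": "step_arm", "body": {"commands": "0 -0.04 0 0 0 0 0; 0 -0.04 0 0 0 0 0; 0 -0.04 0 0 0 0 0"}}

```text
time_s: 9.07
eef_pos: [559.2, -4.5, 36.2]
ee_rot: [-0.001, 0.05, 0.999, 0.0]
force: [-5.1, -0.0, 1.8]
grip_width: -0.002
grip_force: 2.6
```

Contact force rose to about 5 N, so the badge is home against the column. I'll back off, lift and look.

Emit:
{"method": "step_arm", "body": {"commands": "0 0.8 0.1 0 0 0 0; 0 2 0.1 0 0 0 0; 0 2.5 0.1 0 0 0 0; 0 2.5 0.1 -3 0 0 0; 0 2.5 0.1 -7 0 0 0; 0 2.5 0.1 -9 0 0 0; 0 2.5 0.1 -9 0 0 0"}}

```text
time_s: 9.65
eef_pos: [537.5, -1.6, 131.1]
ee_rot: [0.005, 0.05, 0.999, -0.001]
force: [0.1, -0.3, 0.7]
grip_width: -0.002
grip_force: 0.0
```

```bash
python3 - <<'E'
from h import *
s=sense();print(s['time_s'],s['eef_pos'].round(2),s['force'].round(2), go(bed2w(B0,86,0,80),B0[2]+np.pi/2))
i=snap('side','s4.png');capture('top')
for c in('side','top'):
  for d in spot_point(c,'badge_center')[:4]:
    p=onz(c,d['xy'],19.5);e=p[:2]-B0[:2];C,S=np.cos(-.1),np.sin(-.1);print(c,d['score'],d['xy'],(e[0]*C+e[1]*S).round(1),(-e[0]*S+e[1]*C).round(1))
print('home px',[proj('side',bed2w(B0,x,0,24)) for x in(-9,20)])
cv2.imwrite('pics/s4c.png',cv2.cvtColor(cv2.resize(i[200:300,220:380],None,fx=5,fy=5,interpolation=3),4))
E
```

```text
9.65 [537.47  -1.62 131.1 ] [ 0.07 -0.28  0.71] (array([-12.495,   0.032,   3.529]), array([-0.0011,  0.0095,  0.0002]))
side 0.73 [190.8, 221.1] -109.2 130.1
side 0.67 [289.7, 251.9] 24.1 2.2
side 0.65 [253.4, 357.0] -80.0 -174.8
top 0.89 [248.6, 279.1] -110.1 146.9
top 0.62 [392.8, 273.0] -73.9 -153.3
home px [array([269.44197959, 254.23555091]), array([287.67565614, 250.86923504])]
```

View pics/s4c.png

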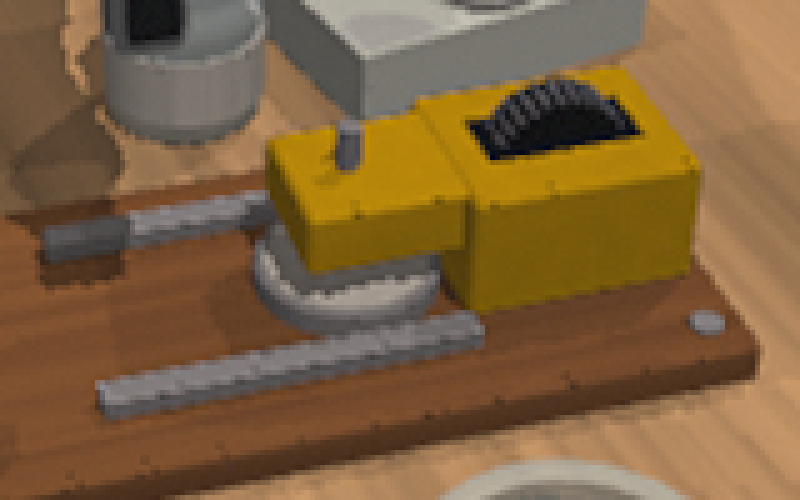

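```bash
python3 - <<'E'
from h import *
c=lambda p:((proj('side',p)-[220,200])*5).round(0).tolist()
print('col bottom',c(bed2w(B0,49,-30,15)),'col top back',c(bed2w(B0,123,-30,58)),'head front top',c(bed2w(B0,0,23,58)),c(bed2w(B0,0,-23,58)),'guide front',c(bed2w(B0,-66,-43,22)))
for x in(16,18,20):
  for y in (-2,0):
    P=np.array([c(bed2w(B0,x+29*np.cos(t),y+29*np.sin(t),z)) for t in np.linspace(0,6.28,80) for z in(15,24)])
    print(x,y,'left',P[:,0].min(),'right',P[:,0].max(),'bottom',P[:,1].max())
E
```

```text
col bottom [461.0, 320.0] col top back [701.0, 162.0] head front top [254.0, 132.0] [300.0, 220.0] guide front [96.0, 404.0]
16 -2 left 233.0 right 423.0 bottom 345.0
16 0 left 231.0 right 421.0 bottom 341.0
18 -2 left 239.0 right 430.0 bottom 344.0
18 0 left 237.0 right 427.0 bottom 340.0
20 -2 left 245.0 right 436.0 bottom 343.0
20 0 left 243.0 right 434.0 bottom 338.0
```

The badge outline fits the home position, so it's home. Next, move above the wheel.

Emit:
{"method": "step_arm", "body": {"commands": "0 -3 0.03 0 0 0 0; 0 -6 0.03 0 0 0 0; 0 -9 0.03 0 0 0 0; 0 -11 0.03 0 0 0 0; 0 -11.7 0.03 0.5 0 0 0; 0 -11.7 0.03 2 0 0 0; 0 -11.7 0.03 3.2 0 0 0; 0 -11.7 0.03 3.5 0 0 0; 0 -11.7 0.03 3.5 0 0 0; 0 -11.7 0.03 3.5 0 0 0"}}

```text
time_s: 10.68
eef_pos: [651.1, -12.4, 91.4]
ee_rot: [-0.0, 0.05, 0.999, 0.0]
force: [0.4, -0.0, -0.1]
grip_width: -0.003
grip_force: 0.0
```

```bash
python3 - <<'E'
from h import *
s=sense();print(s['time_s'],s['eef_pos'].round(2),s['force'].round(2), go(bed2w(B0,78,0,73),B0[2]+np.pi/2))
E
```

```text
10.6833 [651.1  -12.41  91.41] [ 0.37 -0.04 -0.14] (array([-0.313, -0.03 ,  0.141]), array([ 0.    , -0.0002,  0.0002]))
```

Emit:
{"method": "step_arm", "body": {"commands": "0 -0.3 0 0 0 0 0; 0 -0.3 0 0.1 0 0 0; 0 -0.3 0 0.2 0 0 0; 0 -0.3 0 0.2 0 0 0"}}

```text
time_s: 11.02
eef_pos: [654.3, -12.8, 89.3]
ee_rot: [0.0, 0.05, 0.999, -0.0]
force: [0.2, 0.3, 0.2]
grip_width: 0.001
grip_force: 0.0
```

Emit:
{"method": "step_arm", "body": {"commands": "0 0 0 0.1 0 0 0; 0 0 0 0.1 0 0 0; 0 0 0 0.1 0 0 0"}}

```text
time_s: 11.27
eef_pos: [654.4, -12.8, 88.7]
ee_rot: [0.0, 0.05, 0.999, -0.0]
force: [-0.8, 0.1, 3.2]
grip_width: -0.003
grip_force: 1.5
```

Emit:
{"method": "step_arm", "body": {"commands": "0 0 0 0.1 0 0 0; 0 0 0 0.1 0 0 0; 0 0 0 0.1 0 0 0"}}

```text
time_s: 11.52
eef_pos: [654.5, -12.8, 88.0]
ee_rot: [0.0, 0.05, 0.999, -0.0]
force: [-2.6, -0.1, 5.4]
grip_width: 0.001
grip_force: 3.3
```

Contact at tip z of about 72 mm. Press to about 8 N and try the first stroke.

Emit:
{"method": "step_arm", "body": {"commands": "0 0 0 0.08 0 0 0; 0 -0.15 0 0.08 0 0 0; 0 -0.3 0 0.08 0 0 0; 0 -0.45 0 0.08 0 0 0; 0 -0.6 0 0.08 0 0 0; 0 -0.75 0 0.08 0 0 0; 0 -0.75 0 0.08 0 0 0"}}

```text
time_s: 12.1
eef_pos: [662.2, -13.6, 87.7]
ee_rot: [0.001, 0.05, 0.999, -0.0]
force: [-2.5, 0.1, 8.9]
grip_width: -0.0
grip_force: 4.7
```

```bash
cat > st.py <<'E'
from h import *
s=sense();f=s['force'];p=s['eef_pos'];e=p[:2]-B0[:2]
print(round(s['time_s'],2),'bedxy',(e[0]*np.cos(.1)-e[1]*np.sin(.1)).round(2),(e[0]*np.sin(.1)+e[1]*np.cos(.1)).round(2),'tipz',(p[2]-17).round(2),'along',(f[0]*np.cos(.1)-f[1]*np.sin(.1)).round(2),'F',f.round(2),'tilt',s['ee_rot'].round(4))
E
python3 st.py
```

```text
12.1 bedxy 86.07 0.23 tipz 70.68 along -2.52 F [-2.52  0.09  8.85] tilt [ 6.000e-04  4.990e-02  9.988e-01 -1.000e-04]
```

Emit:
{"method": "step_arm", "body": {"commands": "0 -0.15 0 0 0 0 0; 0 -0.3 0 0 0 0 0; 0 -0.45 0 0 0 0 0; 0 -0.6 0 0 0 0 0; 0 -0.7 0 0 0 0 0"}}

```text
time_s: 12.52
eef_pos: [669.0, -14.3, 87.7]
ee_rot: [0.0, 0.05, 0.999, -0.0]
force: [-4.3, 1.0, 9.8]
grip_width: -0.0
grip_force: 4.7
```

Emit:
{"method": "step_arm", "body": {"commands": "0 0 0 -0.3 0 0 0; 0 0.5 0 -0.6 0 0 0; 0 1.2 0 -0.6 0 0 0; 0 1.5 0 -0.5 0 0 0; 0 1.5 0 0 0 0 0; 0 1.5 0 0 0 0 0"}}

```text
time_s: 13.02
eef_pos: [653.6, -12.7, 86.7]
ee_rot: [-0.0, 0.05, 0.999, 0.0]
force: [-6.0, 1.0, 11.8]
grip_width: -0.004
grip_force: 6.3
```

```bash
python3 st.py; python3 - <<'E'
from h import *
i=snap('side','s5.png');a=cv2.imread('pics/s4.png')
b=cv2.imread('pics/s5.png')
cv2.imwrite('pics/s5c.png',cv2.resize(np.hstack([a[205:265,265:345],b[205:265,265:345]]),None,fx=5,fy=5,interpolation=3))
E
```

```text
13.02 bedxy 77.4 0.26 tipz 69.65 along -6.11 F [-6.04  0.97 11.76] tilt [-2.000e-04  4.990e-02  9.988e-01  0.000e+00]
```

View pics/s5c.png

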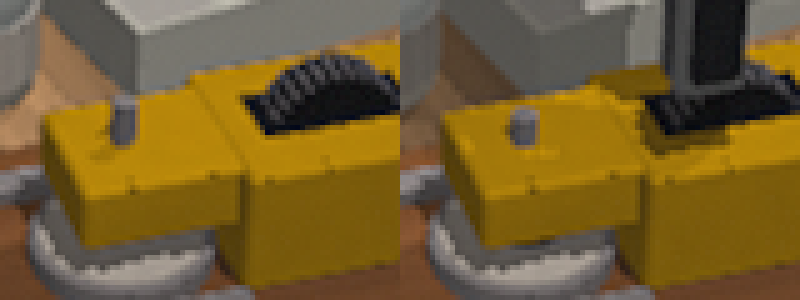

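The left half is before the stroke and the right half after: the ram pin at (124,120) has dropped to (524,125), so the wheel is turning. I'll ease the downward push slightly and go on.

Emit:
{"method": "step_arm", "body": {"commands": "0 0 0 -0.08 0 0 0; 0 -0.15 0 -0.08 0 0 0; 0 -0.3 0 -0.08 0 0 0; 0 -0.45 0 -0.08 0 0 0; 0 -0.6 0 -0.08 0 0 0; 0 -0.75 0 -0.08 0 0 0; 0 -0.9 0 -0.08 0 0 0; 0 -0.9 0 -0.08 0 0 0"}}

```text
time_s: 13.73
eef_pos: [663.1, -13.6, 87.9]
ee_rot: [0.0, 0.05, 0.999, -0.0]
force: [-2.2, 1.0, 7.2]
grip_width: -0.002
grip_force: 4.2
```

```bash
python3 st.py
```

```text
13.73 bedxy 86.96 0.3 tipz 70.86 along -2.34 F [-2.25  1.02  7.18] tilt [ 2.000e-04  4.990e-02  9.988e-01 -0.000e+00]
```

Emit:
{"method": "step_arm", "body": {"commands": "0 -0.15 0 0 0 0 0; 0 -0.3 0 0 0 0 0; 0 -0.45 0 0 0 0 0; 0 -0.6 0 0 0 0 0; 0 -0.6 0 0 0 0 0"}}

```text
time_s: 14.15
eef_pos: [669.1, -14.2, 87.9]
ee_rot: [0.0, 0.05, 0.999, 0.0]
force: [-2.6, 1.0, 8.2]
grip_width: -0.002
grip_force: 4.2
```

```bash
python3 st.py
```

```text
14.15 bedxy 92.94 0.31 tipz 70.87 along -2.66 F [-2.57  1.05  8.15] tilt [2.000e-04 4.990e-02 9.988e-01 0.000e+00]
```

Emit:
{"method": "step_arm", "body": {"commands": "0 0 0 -0.3 0 0 0; 0 0.5 0 -0.6 0 0 0; 0 1.1 0 -0.6 0 0 0; 0 1.4 0 -0.5 0 0 0; 0 1.4 0 -0.3 0 0 0; 0 1.4 0 -0.1 0 0 0; 0 1.4 0 0 0 0 0; 0 1.4 0 0.02 0 0 0; 0 1.25 0 0.02 0 0 0; 0 1.1 0 0.02 0 0 0; 0 0.95 0 0.02 0 0 0; 0 0.8 0 0.02 0 0 0; 0 0.65 0 0.02 0 0 0; 0 0.5 0 0.02 0 0 0; 0 0.35 0 0.02 0 0 0; 0 0.2 0 0.02 0 0 0; 0 0.05 0 0.02 0 0 0; 0 0 0 0.02 0 0 0"}}

```text
time_s: 15.65
eef_pos: [669.1, -14.2, 87.9]
ee_rot: [0.0, 0.05, 0.999, -0.0]
force: [-3.9, 1.4, 8.2]
grip_width: 0.0
grip_force: 4.3
```

```bash
python3 st.py
```

```text
15.65 bedxy 92.94 0.28 tipz 70.92 along -3.98 F [-3.85  1.43  8.19] tilt [ 3.000e-04  4.980e-02  9.988e-01 -1.000e-04]
```

Emit:
{"method": "step_arm", "body": {"commands": "0 0 0 -0.3 0 0 0; 0 0.5 0 -0.6 0 0 0; 0 1.1 0 -0.6 0 0 0; 0 1.4 0 -0.5 0 0 0; 0 1.4 0 -0.3 0 0 0; 0 1.4 0 -0.1 0 0 0; 0 1.4 0 0 0 0 0; 0 1.4 0 0 0 0 0; 0 1.25 0 0 0 0 0; 0 1.1 0 0 0 0 0; 0 0.95 0 0 0 0 0; 0 0.8 0 0 0 0 0; 0 0.65 0 0 0 0 0; 0 0.5 0 0 0 0 0; 0 0.35 0 0 0 0 0; 0 0.2 0 0 0 0 0; 0 0.05 0 0 0 0 0; 0 0 0 0 0 0 0"}}

```text
time_s: 17.15
eef_pos: [669.1, -14.2, 88.0]
ee_rot: [0.0, 0.05, 0.999, -0.0]
force: [-5.0, 0.3, 9.5]
grip_width: -0.002
grip_force: 4.6
```

```bash
python3 st.py; python3 - <<'E'
from h import *
i=snap('side','s6.png');a=cv2.imread('pics/s5.png')
b=cv2.imread('pics/s6.png')
cv2.imwrite('pics/s6c.png',cv2.resize(np.hstack([a[205:265,265:345],b[205:265,265:345]]),None,fx=5,fy=5,interpolation=3))
E
```

```text
17.15 bedxy 92.93 0.27 tipz 71.04 along -5.03 F [-5.03  0.28  9.47] tilt [ 3.000e-04  4.980e-02  9.988e-01 -1.000e-04]
```

View pics/s6c.png

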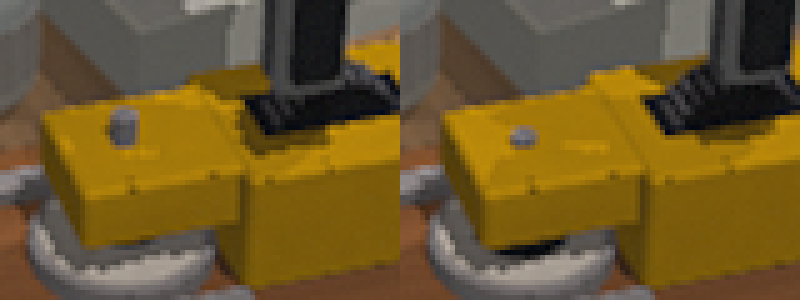

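The pin is almost flush (524,137) and the black pad shows on the badge at (530,248). I'll continue stroking.

Emit:
{"method": "step_arm", "body": {"commands": "0 0 0 -0.3 0 0 0; 0 0.5 0 -0.6 0 0 0; 0 1.1 0 -0.6 0 0 0; 0 1.4 0 -0.5 0 0 0; 0 1.4 0 -0.3 0 0 0; 0 1.4 0 -0.1 0 0 0; 0 1.4 0 0 0 0 0; 0 1.4 0 0 0 0 0; 0 1.25 0 0 0 0 0; 0 1.1 0 0 0 0 0; 0 0.95 0 0 0 0 0; 0 0.8 0 0 0 0 0; 0 0.65 0 0 0 0 0; 0 0.5 0 0 0 0 0; 0 0.35 0 0 0 0 0; 0 0.2 0 0 0 0 0; 0 0.05 0 0 0 0 0; 0 0 0 0 0 0 0"}}

```text
time_s: 18.7
eef_pos: [669.1, -14.2, 88.1]
ee_rot: [0.0, 0.05, 0.999, -0.0]
force: [-4.3, 1.3, 10.3]
grip_width: -0.003
grip_force: 4.8
```

```bash
python3 st.py
```

```text
18.7 bedxy 92.94 0.28 tipz 71.08 along -4.45 F [-4.35  1.26 10.27] tilt [ 3.000e-04  4.980e-02  9.988e-01 -1.000e-04]
```

Emit:
{"method": "step_arm", "body": {"commands": "0 0 0 -0.3 0 0 0; 0 0.5 0 -0.6 0 0 0; 0 1.1 0 -0.6 0 0 0; 0 1.4 0 -0.5 0 0 0; 0 1.4 0 -0.3 0 0 0; 0 1.4 0 -0.1 0 0 0; 0 1.4 0 0 0 0 0; 0 1.4 0 0 0 0 0; 0 1.25 0 0 0 0 0; 0 1.1 0 0 0 0 0; 0 0.95 0 0 0 0 0; 0 0.8 0 0 0 0 0; 0 0.65 0 0 0 0 0; 0 0.5 0 0 0 0 0"}}

```text
time_s: 19.87
eef_pos: [663.5, -13.6, 87.9]
ee_rot: [-0.001, 0.05, 0.999, -0.0]
force: [-6.8, 0.3, 10.0]
grip_width: 0.0
grip_force: 5.1
```

```bash
python3 st.py
```

```text
19.87 bedxy 87.36 0.32 tipz 70.94 along -6.84 F [-6.84  0.29 10.01] tilt [-6.000e-04  4.970e-02  9.988e-01 -0.000e+00]
```

Emit:
{"method": "step_arm", "body": {"commands": "0 -0.15 0 0 0 0 0; 0 -0.3 0 0 0 0 0; 0 -0.45 0 0 0 0 0; 0 -0.5 0 0 0 0 0"}}

```text
time_s: 20.2
eef_pos: [668.6, -14.2, 87.9]
ee_rot: [-0.0, 0.05, 0.999, -0.0]
force: [-6.7, 0.1, 11.4]
grip_width: -0.003
grip_force: 5.2
```

```bash
python3 st.py
```

```text
20.2 bedxy 92.44 0.27 tipz 70.95 along -6.64 F [-6.66  0.08 11.43] tilt [-5.000e-04  4.980e-02  9.988e-01 -0.000e+00]
```

The force along the rim has jumped to a steady 6.7 N, as if slipping at the stop. One confirming stroke, comparing wheel images before and after.

Emit:
{"method": "step_arm", "body": {"commands": "0 0 0 -0.3 0 0 0; 0 0.5 0 -0.6 0 0 0; 0 1.1 0 -0.6 0 0 0; 0 1.4 0 -0.5 0 0 0; 0 1.4 0 -0.3 0 0 0; 0 1.4 0 -0.1 0 0 0; 0 1.4 0 0.02 0 0 0; 0 1.4 0 0.02 0 0 0; 0 1.25 0 0.02 0 0 0; 0 1.1 0 0.02 0 0 0; 0 0.95 0 0.02 0 0 0; 0 0.8 0 0.02 0 0 0; 0 0.65 0 0.02 0 0 0; 0 0.5 0 0.02 0 0 0"}}

```text
time_s: 21.37
eef_pos: [663.5, -13.7, 87.8]
ee_rot: [-0.001, 0.05, 0.999, -0.0]
force: [-7.1, 0.2, 10.9]
grip_width: 0.002
grip_force: 5.5
```

```bash
python3 st.py
```

```text
21.37 bedxy 87.38 0.27 tipz 70.81 along -7.1 F [-7.12  0.17 10.88] tilt [-5.000e-04  4.980e-02  9.988e-01 -0.000e+00]
```

Emit:
{"method": "step_arm", "body": {"commands": "0 -0.15 0 0 0 0 0; 0 -0.3 0 0 0 0 0; 0 -0.45 0 0 0 0 0; 0 -0.5 0 0 0 0 0"}}

```text
time_s: 21.7
eef_pos: [668.6, -14.2, 87.8]
ee_rot: [-0.0, 0.05, 0.999, -0.0]
force: [-8.3, 1.3, 10.8]
grip_width: -0.0
grip_force: 5.5
```

Emit:
{"method": "step_arm", "body": {"commands": "0 0 0 -0.4 0 0 0; 0 0 0 -2 0 0 0; 0 0 0 -5 0 0 0; 0 0 0 -9 0 0 0; 0 3 0 -12 0 0 0; 0 6 0 -15 0 0 0; 0 6 0 -16 0 0 0; 0 6 0 -16 0 0 0"}}

```text
time_s: 22.37
eef_pos: [609.4, -8.2, 250.4]
ee_rot: [0.003, 0.05, 0.999, -0.0]
force: [0.9, 0.1, 1.5]
grip_width: 0.002
grip_force: 0.0
```

```bash
python3 st.py; python3 - <<'E'
from h import *
i=snap('side','s7.png');a=cv2.imread('pics/s4.png')
b=cv2.imread('pics/s7.png')
cv2.imwrite('pics/s7c.png',cv2.resize(np.hstack([a[205:265,265:345],b[205:265,265:345]]),None,fx=5,fy=5,interpolation=3))
E
```

```text
22.37 bedxy 33.0 0.29 tipz 233.37 along 0.85 F [0.86 0.08 1.46] tilt [ 3.000e-03  4.980e-02  9.988e-01 -5.000e-04]
```

View pics/s7c.png

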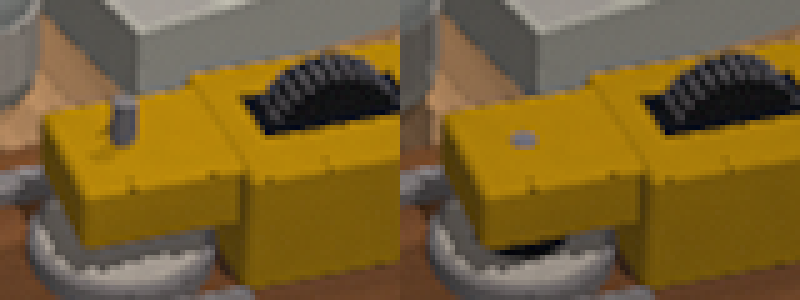

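The right half, after the strokes, shows the ram pin flush at (524,140) and the pad on the badge at (530,248). The badge is unmoved. The rim force was well above the 4.5 N turning limit, so the wheel is at its stop, and the hand is clear.

```bash
python3 -c "
from h import *
print(finish_job())"
```

```text
the job is handed in; nothing more can be done
None
```

I handed the job in at about 22 s: the badge is home against the column, the wheel is rolled to its end stop and the pad is down on the badge. No force reading on the press or wheel passed about 14 N, nothing else looked moved, and the hand finished clear. I judged the stop by the finger slipping on the wheel at about 7 N and the ram pin sitting flush, since the wheel angle can't be read directly.

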